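# Fill the parts carrier and hold it up level

## Robot

A 6-joint arm with a two-finger parallel gripper is mounted at the origin on the work surface. World frame = base frame: x ahead of the robot, y to its left, z up, the work surface at z = 0. Lengths are in m, angles in rad, forces in N, time in s.
With the tool pointing down it reaches from about 0.35 to 0.875 m from the base axis. Payload 15.5 kg.
Tool frame: the origin (TCP) lies midway between the tips of the shut fingers; the grasp point (between the pads) lies 19 mm behind it; y points along the fingers, z is the direction in which the jaws open and shut, and the axes are right-handed (so a half turn about y gives the same grasp; the last joint's range is limited). The gripper opens to 85 mm and grips with 20 to 120 N. Pads are 22 mm wide; open, the fingers measure 114 mm over their backs; the gripper's body (76 mm by 85 mm) begins 54 mm behind the grasp point. The pads swing forward as they close: fully open they stand 13 mm farther back than shut.
Start: joints at [1.173, 0.494, 1.345, -0, 1.302, -0.096], TCP at [0.186, 0.597, 0.231] pointing down, gripper open.
Joint ranges: [-2.91, 2.91], [-0.82, 2.16], [0.22, 2.67], [-1.22, 4.37], [0.12, 2.79], [-3.08, 3.08]. Speed limits (rad/s): [1.89, 1.89, 2.57, 3.01, 3.01, 3.01].

## Interface

Orientations are given as a unit quaternion [x, y, z, w].
In Python, from bench import monitor, read_camera, order, search_frame gives the robot as it stands.
- The arm moves only by the tool jog_arm, never from a script. Its argument "rows" is one flat list of numbers, 6 for each row, row after row: the shift along the world's x, y, z normalised to -1 to 1, where 1 is 0.2 m, then the turn, a rotation vector about the world's x, y, z normalised to -1 to 1, where 1 is 90 degrees. In form: [dx, dy, dz, rx, ry, rz, dx, dy, dz, rx, ry, rz, ...]. A call has 1 to 8 rows; each row shifts and turns the commanded pose from where the row before left it; what a row does not reach is not made up. A row lasts 1/12 s, in which the tool goes at most 41.7 mm and 7.16 degrees, less where a joint would pass 70% of its speed; a pose out of reach is approached as far as the arm can. A call with a number of a shift or a turn outside -1 to 1 is refused whole. A call with a gripper value outside its range is refused whole. "grip" is the finger opening in mm, from 0 to 85.4, set as the call begins (left out, the last holds). The fingers move at their own pace and stop on an object; the grip force is fixed at half the most. Time passes only in rows, so rows that do not move let the fingers close. It gives the time, the measured TCP pose, the force and the opening at its end, in the units of the state.
- monitor.read_state(): the state, without advancing time (a new reading comes with each control period).
- read_camera(name): name is "scene" or "top" or "wrist"; returns a dict with "frame" (400x640x3 uint8, blue, green, red), "depth" (400x640 float32, m along the optical axis (not along the pixel's ray), 0 where there is no reading), "fx", "fy", "cx", "cy" (pixels), "dist_coeffs" ([k1, k2, p1, p2, k3] as OpenCV has them; the pictures are not rectified), "rvec" (rotation vector, rad) and "tvec" (3), from world to camera coordinates, as OpenCV has them. Camera axes: x right, y down, z forward; pixel columns grow to the right and rows downward; lengths in m; the calibration is good to about 2 mm. A picture is of the moment at which its call begins.
- order.sign_off(): hands the job in, once; it reports no verdict.
Trained networks look in a picture, given as the dict that the camera call returned (one of the last four; its "shot" number tells which), for a name from the list of things; names that differ only in an ending like _2 or _b are one class to them, and where a whole thing is asked for, a point or a joint stands for the part that bears it (a point fixed in the world has none). Each returns a list of dicts, best first, with "confidence" (0 to 1); they miss things now and then, are a little off and sometimes report something else, mostly with a low value. They report only what shows in the picture. A call takes as long as a camera call. They do not tell look-alikes from the thing itself.
- search_frame(picture, thing): "xy" ([column, row] in pixels, amid what is visible of it).
The state is a dict: "t": time; "q": joint angles; "qd": joint speeds; "effort": joint torques, N m; "tool_pos": TCP position; "orientation": TCP orientation; "force": force on the tool from outside, world axes, zero at the start; "ft_torque": the same for the moment, N m; "gripper_width": finger opening in m.
Only numpy, scipy, OpenCV 4.12 (cv2) and the standard library are available. Lean on these libraries where they do the work, as an engineer would, in place of code of your own. Each camera call takes 0.05 s, during which the arm holds its last target.

## Task

Stand the two loose screw-top jars from the bench upright on the two empty rubber pads of the parts carrier, so its near row is complete and as neat as the far row. Then take the carrier by its wooden handle, lift it straight up about 10 cm clear of the bench and finish while still holding it there, level and still, with all six jars standing on their pads. Keep the carrier level all the way and leave the other things on the bench where they are.

Things in the scene. Friction and masses are not known exactly. Their poses are not given: they have to be found in the camera images.
- caddy: parts carrier: a plywood tray, 212 (x) x 202 (y) mm, floor 8 thick, rim 18 high, about 0.35 kg empty, loose on the bench. Origin under its centre; x across the tray (-x is the near side), y along the handle, z up. Six round black rubber pads, 46 diameter, on its floor: two rows of three along y, rows at x = +-62, pads 54 apart
- grip (a point): centre of the carrier's wooden handle bar, 102 mm above the carrier's underside; axes as the carrier's. The bar is 16 thick (x), 20 tall, 204 long (y), over the tray's middle line between two steel straps (24 wide in x, 4 thick, at y = +-103) whose tops are 114 above the underside; open below the bar. Loaded, the carrier balances near this point
- seat0 (a point): centre of a rubber pad on the tray floor (pads are flush, a jar stands with its foot at this height), near row, left (+y) end; filled at the start; axes as the carrier's
- seat1 (a point): centre of a rubber pad on the tray floor (pads are flush, a jar stands with its foot at this height), near row, middle; EMPTY at the start; axes as the carrier's
- seat2 (a point): centre of a rubber pad on the tray floor (pads are flush, a jar stands with its foot at this height), near row, right (-y) end; EMPTY at the start; axes as the carrier's
- seat3 (a point): centre of a rubber pad on the tray floor (pads are flush, a jar stands with its foot at this height), far row, left end; filled; axes as the carrier's
- seat4 (a point): centre of a rubber pad on the tray floor (pads are flush, a jar stands with its foot at this height), far row, middle; filled; axes as the carrier's
- seat5 (a point): centre of a rubber pad on the tray floor (pads are flush, a jar stands with its foot at this height), far row, right end; filled; axes as the carrier's
- jar_a_mid (a point): one of the two loose jars on the bench: screw-top jar, grey straight-sided plastic with white cap, 40 diameter x 66 mm tall, about 50 g, upright; point at its centre, half-way up (33 above its foot)
- jar_b_mid (a point): one of the two loose jars on the bench: screw-top jar, grey straight-sided plastic with white cap, 40 diameter x 66 mm tall, about 50 g, upright; point at its centre, half-way up (33 above its foot)
- jar_c_mid (a point): a jar already standing on pad seat0 of the carrier: screw-top jar, grey straight-sided plastic with white cap, 40 diameter x 66 mm tall, about 50 g, upright; point at its centre, half-way up (33 above its foot)
- jar_d_mid (a point): a jar already standing on pad seat3 of the carrier: screw-top jar, grey straight-sided plastic with white cap, 40 diameter x 66 mm tall, about 50 g, upright; point at its centre, half-way up (33 above its foot)
- jar_e_mid (a point): a jar already standing on pad seat4 of the carrier: screw-top jar, grey straight-sided plastic with white cap, 40 diameter x 66 mm tall, about 50 g, upright; point at its centre, half-way up (33 above its foot)
- jar_f_mid (a point): a jar already standing on pad seat5 of the carrier: screw-top jar, grey straight-sided plastic with white cap, 40 diameter x 66 mm tall, about 50 g, upright; point at its centre, half-way up (33 above its foot)
- canister: bystander: grey plastic canister with white lid like the jars but taller and wider, 52 dia x 118 tall; origin under its centre (mm)
- tub: bystander: flat grey plastic tub with white lid, 74 dia x 38 tall; origin under its centre (mm)
- tape: bystander: tape measure, 72 x 36 x 66 high; origin under its centre (mm)
- driver: bystander: screwdriver lying on the bench behind the work; origin on its underside (mm)
- coupling: bystander: short steel tube standing on end, 34 dia x 50 tall; origin under its centre (mm)
Things that resemble listed ones, but are neither listed nor needed, are in the scene too. What is shaped like the part that bears jar_d_mid but red or yellow is not meant.

How it is judged:
By the outcome, as a careful person would: the job done as asked, in the order asked, and still so for the second after the job is handed in, while the arm keeps its last pose, push and grip.
It also fails if it takes over 64 s, if anything falls off the work surface, if the arm or the gripper's body presses on something with over 40 N, if the wrist force passes 120 N, or if a joint passes its speed limit or range.

## Working session

There is one attempt and no reset: what is moved stays moved. The work goes in short steps, Python scripts to look and compute and a tool call to move; the robot and the scene stay as the last step left them, time stands still between calls to the robot, and variables do not carry over. Pictures are saved under pics/ and viewed, and the job is handed in when it is done.

Besides the shell and the picture viewer there is one more tool, called after ">>>" as name(argument=value, ...) on one line, values as JSON. jog_arm: Moves the arm, as the interface text tells. Its arguments: {"type":"object","properties":{"rows":{"type":"array","items":{"type":"number","minimum":-1,"maximum":1}},"grip":{"type":"number"}},"required":["rows"]}

```bash
mkdir -p pics; ls; cat > h.py <<'E'
import numpy as np,cv2
from bench import monitor, read_camera, order, search_frame
def world(p,u,v,d=None,r=2):
    K=np.array([[p['fx'],0,p['cx']],[0,p['fy'],p['cy']],[0,0,1]]);D=np.array(p['dist_coeffs'],float)
    xy=cv2.undistortPoints(np.array([[[u,v]]],float),K,D)[0,0]
    R,_=cv2.Rodrigues(np.array(p['rvec'],float));t=np.array(p['tvec'],float).ravel()
    if d is None:
        w=p['depth'][int(v)-r:int(v)+r+1,int(u)-r:int(u)+r+1];w=w[w>0];d=np.median(w) if len(w) else np.nan
    return R.T@(np.array([xy[0]*d,xy[1]*d,d])-t)
def onplane(p,u,v,z):
    a=world(p,u,v,0.0);b=world(p,u,v,1.0);return a+(b-a)*(z-a[2])/(b[2]-a[2])
def cloud(p):
    h,w=p['depth'].shape
    K=np.array([[p['fx'],0,p['cx']],[0,p['fy'],p['cy']],[0,0,1]]);D=np.array(p['dist_coeffs'],float)
    uu,vv=np.meshgrid(np.arange(w),np.arange(h))
    xy=cv2.undistortPoints(np.stack([uu,vv],-1).reshape(-1,1,2).astype(float),K,D).reshape(h,w,2)
    d=p['depth'];R,_=cv2.Rodrigues(np.array(p['rvec'],float));t=np.array(p['tvec'],float).ravel()
    P=np.dstack([xy[...,0]*d,xy[...,1]*d,d])-t
    W=P@R;W[d<=0]=np.nan
    return W
E
python3 - <<'E'
from h import *
s=monitor.read_state();print(s)
for n in ['scene','top']:
    p=read_camera(n);cv2.imwrite(f'pics/{n}0.png',p['frame'])
    for th in ['caddy','grip','jar_a_mid','seat1','canister','tub','tape','driver','coupling']:
        for r in search_frame(p,th):
            u,v=r['xy'];print(n,th,np.round(r['xy']),round(r['confidence'],2),np.round(world(p,u,v),3))
    np.save(f'{n}0.npy',cloud(p))
E
```

```text
pics
{'t': 0.0, 'q': array([ 1.17350915e+00,  4.94181851e-01,  1.34613352e+00, -5.08333849e-06,
        1.30250226e+00, -9.55130789e-02]), 'qd': array([ 2.37813957e-03, -1.05600602e-03,  3.64903672e-04,  8.00349716e-04,
       -2.48339215e-05, -1.26327768e-03]), 'effort': array([ 3.97004609e-03, -8.82160020e+01, -3.83860266e+01,  3.35231080e-04,
        1.01283181e-02, -2.34856606e-05]), 'tool_pos': array([0.18562472, 0.59641933, 0.23070027]), 'orientation': array([ 0.6994931 , -0.10639234,  0.10618442, -0.69865223]), 'force': array([-0.27390305, -0.1631874 , -0.6390301 ]), 'ft_torque': array([ 0.01870735, -0.02144832,  0.01166354]), 'gripper_width': 0.08518059017326989}
scene caddy [390. 242.] 0.84 [0.594 0.195 0.07 ]
scene grip [390. 239.] 0.84 [0.526 0.152 0.008]
scene jar_a_mid [309. 198.] 0.73 [ 0.602 -0.13   0.049]
scene seat1 [392. 241.] 0.72 [0.531 0.162 0.009]
scene canister [312. 166.] 0.62 [ 0.489 -0.237  0.072]
scene tub [286. 185.] 0.57 [ 0.6   -0.25   0.037]
scene tape [262. 206.] 0.72 [ 0.738 -0.203  0.047]
scene driver [280. 252.] 0.67 [ 0.812 -0.028  0.022]
scene driver [286. 187.] 0.56 [ 0.605 -0.241  0.036]
scene coupling [239. 177.] 0.42 [ 0.684 -0.41   0.029]
scene coupling [309. 199.] 0.36 [ 0.603 -0.127  0.045]
scene coupling [362. 242.] 0.34 [0.637 0.13  0.053]
top caddy [249. 230.] 0.94 [0.541 0.162 0.007]
top grip [250. 235.] 0.58 [0.529 0.157 0.007]
top seat1 [250. 231.] 0.63 [0.538 0.16  0.007]
top seat1 [474. 205.] 0.23 [ 0.675 -0.404  0.04 ]
top canister [413. 278.] 0.66 [ 0.468 -0.242  0.117]
top canister [362. 266.] 0.45 [ 0.483 -0.133  0.065]
top tub [417. 231.] 0.7 [ 0.59  -0.264  0.038]
top tape [405. 179.] 0.92 [ 0.712 -0.218  0.064]
top driver [333. 139.] 0.65 [ 0.813 -0.025  0.023]
top coupling [476. 206.] 0.56 [ 0.673 -0.407  0.043]
top coupling [224. 203.] 0.24 [0.589 0.221 0.074]
top coupling [253. 232.] 0.21 [0.536 0.15  0.008]
```

View pics/scene0.png

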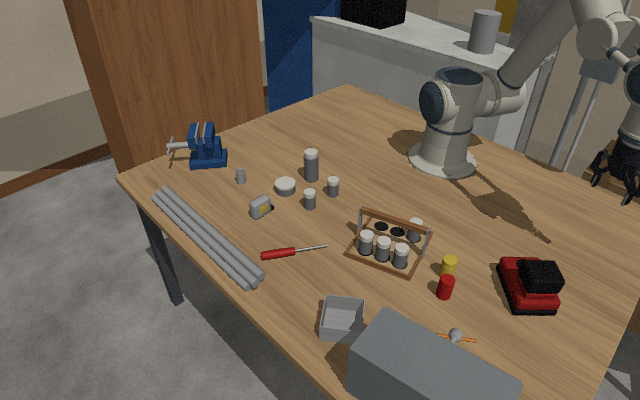

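View pics/top0.png

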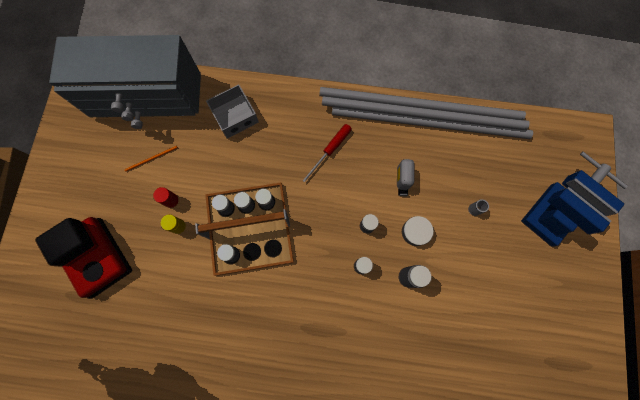

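Top view: the loose grey jars with white caps are at (370,224) and (364,266). Things they could be mistaken for are the canister (417,277), tub (418,231), coupling (479,208), the red jar (166,197), the yellow jar (171,224), and the jars already in the carrier. The empty pads show at (252,252) and (273,248). I'll measure these and check a close crop.

```bash
python3 - <<'E'
from h import *
p=read_camera('top');f=p['frame'];W=cloud(p)
a=cv2.resize(f[170:290,190:440],None,fx=3.2,fy=3.2,interpolation=cv2.INTER_CUBIC);cv2.imwrite('pics/crop1.png',a)
hsv=cv2.cvtColor(f,cv2.COLOR_BGR2HSV)
Z=W[...,2]
m=((Z>0.056)&(Z<0.085)&(hsv[...,1]<70)&(hsv[...,2]>120)).astype(np.uint8)
n,l,st,c=cv2.connectedComponentsWithStats(m)
for i in range(1,n):
    if st[i,4]>60:
        P=W[l==i];q=P[P[:,2]>np.median(P[:,2])-.004]
        e=(q[:,:2].max(0)+q[:,:2].min(0))/2
        zz=np.median(q[:,2]);print('cap',np.round(c[i]),st[i,4],'mid',np.round(e,4),'mean',np.round(q.mean(0),4),'ray',np.round(onplane(p,*c[i],zz),4), np.ptp(q[:,:2],axis=0).round(3))
# dark pads
m=((hsv[...,2]<45)&(Z<0.02)&(Z>0)).astype(np.uint8);m[:, :200]=0;m[:,300:]=0
n,l,st,c=cv2.connectedComponentsWithStats(m)
for i in range(1,n):
    if st[i,4]>60: print('pad',np.round(c[i],1),st[i],np.round(onplane(p,*c[i],0.008),4))
# handle bar
m=(Z>0.1)&(Z<0.13);m[:, :180]=0;m[:,310:]=0
P=W[m];print('bar',len(P));print(np.percentile(P[:,2],[5,50,95]))
mb=m&(hsv[...,1]>90);v,u=np.nonzero(mb);print(u.min(),u.max())
P=W[mb];r=cv2.minAreaRect(P[:,:2].astype(np.float32));print(r, P[:,:2].mean(0))
# rim
m=(Z>0.013)&(Z<0.023)&(hsv[...,1]>60);m[:, :195]=0;m[:,305:]=0;m[:175]=0;m[285:]=0
P=W[m];print('rim',len(P),cv2.minAreaRect(P[:,:2].astype(np.float32)))
E
```

```text
cap [263. 196.] 187 mid [0.62   0.1292] mean [0.6196 0.1292 0.0739] ray [0.6196 0.1292 0.0738] [0.037 0.037]
cap [241. 199.] 187 mid [0.6054 0.1803] mean [0.6051 0.1805 0.0737] ray [0.6051 0.1805 0.0737] [0.037 0.038]
cap [219. 202.] 187 mid [0.5911 0.2331] mean [0.5907 0.2331 0.0735] ray [0.5907 0.2331 0.0734] [0.037 0.036]
cap [370. 222.] 193 mid [ 0.5923 -0.14  ] mean [ 0.5922 -0.1406  0.0656] ray [ 0.5922 -0.1406  0.0656] [0.038 0.037]
cap [225. 252.] 208 mid [0.4724 0.1964] mean [0.4723 0.1963 0.0734] ray [0.4723 0.1963 0.0734] [0.038 0.037]
cap [364. 265.] 207 mid [ 0.4871 -0.1365] mean [ 0.4865 -0.1365  0.0656] ray [ 0.4865 -0.1365  0.0654] [0.037 0.038]
pad [225.3 100.9] [211  92  31  19 116] [0.893  0.2916 0.008 ]
pad [241.8 128.5] [226 119  32  19 101] [0.8166 0.2305 0.008 ]
pad [272.7 247.9] [265 240  17  17 226] [0.5023 0.0934 0.008 ]
pad [251.5 251.4] [243 243  18  18 238] [0.4863 0.1456 0.008 ]
bar 940
[0.10267024 0.11130936 0.12381197]
198 283
((0.5465361475944519, 0.1655641496181488), (0.02334539406001568, 0.20432595908641815), 18.033788681030273) [0.54412388 0.16387641]
rim 761 ((0.5536690950393677, 0.13681937754154205), (0.21288758516311646, 0.2613993287086487), 16.819074630737305)
```

View pics/crop1.png

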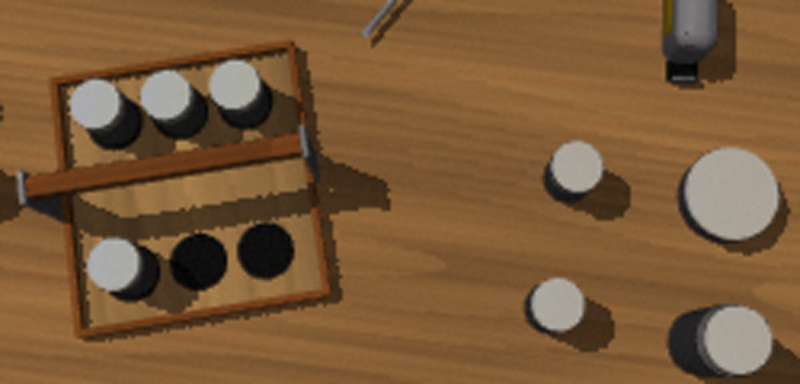

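```bash
python3 - <<'E'
from h import *
from scipy.spatial.transform import Rotation as R
from scipy.optimize import least_squares
s=monitor.read_state();M=R.from_quat(s['orientation']).as_matrix();print(M.round(3))
print('jaw yaw',np.degrees(np.arctan2(M[1,2],M[0,2])))
loc=np.array([[62,-54],[62,0],[62,54],[-62,54],[-62,0],[-62,-54]])/1000
obs=np.array([[.6198,.1292],[.6053,.1804],[.5909,.2331],[.4724,.1964],[.4863,.1456],[.5023,.0934]])
f=lambda x:(loc@np.array([[np.cos(x[2]),np.sin(x[2])],[-np.sin(x[2]),np.cos(x[2])]])+x[:2]-obs).ravel()
r=least_squares(f,[.546,.163,.28]);print(r.x,np.degrees(r.x[2]),(r.fun*1000).round(1));print(f(r.x).reshape(-1,2)+obs)
E
```

```text
[[ 0.955 -0.     0.297]
 [-0.297 -0.     0.955]
 [ 0.    -1.    -0.   ]]
jaw yaw 72.70908113039499
[0.54616667 0.16301667 0.28794227] 16.49787701327165 [ 1.1 -0.4  0.3  0.2 -0.6 -0.7 -1.   0.8  0.4 -0.2 -0.2  0.2]
[[0.62094905 0.12884658]
 [0.60561414 0.18062342]
 [0.59027923 0.23240025]
 [0.47138428 0.19718675]
 [0.48671919 0.14540992]
 [0.5020541  0.09363308]]
```

>>> jog_arm(rows=[0.075,-0.18,0,0,0,-0.078,0.075,-0.18,0,0,0,-0.078,0.075,-0.18,0,0,0,-0.078,0.075,-0.18,0,0,0,-0.078,0.075,-0.18,0,0,0,-0.078,0.075,-0.18,0,0,0,-0.078,0.075,-0.18,0,0,0,-0.078,0.075,-0.18,0,0,0,-0.078], grip=85)

```text
t: 1.72
tool_pos: [0.306, 0.3071, 0.2315]
orientation: [-0.565, 0.424, -0.424, 0.566]
force: [1.7, 0.5, 0.2]
gripper_width: 0.0852
```

>>> jog_arm(rows=[0.075,-0.18,0,0,0,0,0.075,-0.18,0,0,0,0,0.075,-0.18,0,0,0,0,0.075,-0.18,0,0,0,0,0.075,-0.18,0,0,0,0,0.075,-0.18,0,0,0,0,0.075,-0.18,0,0,0,0,0.075,-0.18,0,0,0,0])

```text
t: 2.38
tool_pos: [0.4262, 0.0187, 0.2316]
orientation: [-0.567, 0.423, -0.423, 0.567]
force: [1.1, 1.1, 0.2]
gripper_width: 0.0854
```

>>> jog_arm(rows=[0.061,-0.157,0,0,0,0,0.061,-0.157,0,0,0,0,0.061,-0.157,0,0,0,0,0.061,-0.157,0,0,0,0,0.061,-0.157,0,0,0,0,0,0,0,0,0,0,0,0,0,0,0,0])

```text
t: 2.97
tool_pos: [0.4871, -0.1377, 0.2311]
orientation: [-0.566, 0.423, -0.424, 0.566]
force: [-0.3, 1.4, -0.3]
gripper_width: 0.0852
```

```bash
python3 - <<'E'
from h import *
from scipy.spatial.transform import Rotation as R
s=monitor.read_state();M=R.from_quat(s['orientation']).as_matrix();print(s['tool_pos'],M.round(3),s['q'].round(2))
print('jaw yaw',np.degrees(np.arctan2(M[1,2],M[0,2])))
p=read_camera('wrist');cv2.imwrite('pics/w1.png',p['frame'])
W=cloud(p);hsv=cv2.cvtColor(p['frame'],cv2.COLOR_BGR2HSV);Z=W[...,2]
m=((Z>0.056)&(Z<0.085)&(hsv[...,1]<70)).astype(np.uint8)
n,l,st,c=cv2.connectedComponentsWithStats(m)
for i in range(1,n):
    if st[i,4]>200:
        P=W[l==i];q=P[P[:,2]>np.median(P[:,2])-.004]
        print(c[i].round(),st[i,4],((q.max(0)+q.min(0))/2).round(4),np.ptp(q,axis=0).round(3))
E
```

```text
[ 0.48713969 -0.13769865  0.23107755] [[ 0.283  0.     0.959]
 [-0.959 -0.     0.283]
 [ 0.    -1.     0.   ]] [-0.39  0.33  1.63  0.    1.18 -0.68]
jaw yaw 16.412804543944834
[316. 175.] 1075 [ 0.4845 -0.1362  0.0646] [0.039 0.039 0.006]
[406. 205.] 1005 [ 0.5901 -0.14    0.0644] [0.039 0.039 0.006]
[281. 256.] 510 [ 0.4726 -0.2415  0.0762] [0.048 0.02  0.018]
[485. 291.] 1148 [ 0.7318 -0.2214  0.0635] [0.066 0.033 0.008]
```

View pics/w1.png

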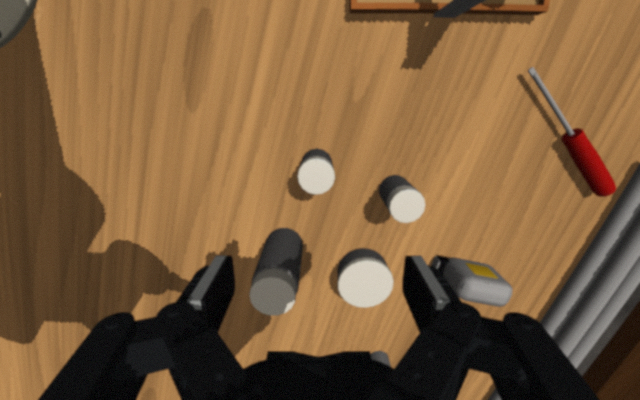

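Wrist view: the jar to grasp is at (316,175), the second at (406,205), the canister at (277,275) and the tub at (365,278). Both cameras agree on the jar's position to about 2 mm. Descending to it.

>>> jog_arm(rows=[-0.005,0.005,-0.19,0,0,0,0,0,-0.19,0,0,0,0,0,-0.19,0,0,0,0,0,-0.19,0,0,0,0,0,-0.15,0,0,0,0,0,-0.08,0,0,0,0,0,-0.055,0,0,0,0,0,0,0,0,0])

```text
t: 3.68
tool_pos: [0.4844, -0.1337, 0.0206]
orientation: [0.567, -0.424, 0.421, -0.567]
force: [-0.8, -0.2, 0.3]
gripper_width: 0.0846
```

>>> jog_arm(rows=[0,0,0,0,0,0,0,0,0,0,0,0,0,0,0,0,0,0,0,0,0,0,0,0,0,0,0,0,0,0,0,0,0,0,0,0,0,0,0,0,0,0,0,0,0,0,0,0], grip=30)

```text
t: 4.35
tool_pos: [0.4863, -0.1353, 0.0235]
orientation: [-0.567, 0.422, -0.423, 0.567]
force: [-1.3, 2.9, 14.1]
gripper_width: 0.039
```

>>> jog_arm(rows=[0,0,0.05,0,0,0,0,0,0.12,0,0,0,0,0,0.12,0,0,0,0,0,0.12,0,0,0,0,0,0.12,0,0,0,0,0,0.08,0,0,0,0,0,0.04,0,0,0,0,0,0,0,0,0])

```text
t: 5.02
tool_pos: [0.4866, -0.1356, 0.1544]
orientation: [-0.566, 0.422, -0.424, 0.567]
force: [0.3, -0.0, -0.7]
gripper_width: 0.0387
```

>>> jog_arm(rows=[0,0.08,0,0,0,0,0,0.14,0,0,0,0,0,0.19,0,0,0,0,0,0.19,0,0,0,0,0,0.19,0,0,0,0,0,0.19,0,0,0,0,0,0.19,0,0,0,0,0,0.14,0,0,0,0])

```text
t: 5.68
tool_pos: [0.4847, 0.1294, 0.1513]
orientation: [0.567, -0.423, 0.422, -0.567]
force: [0.2, 0.8, -0.3]
gripper_width: 0.039
```

>>> jog_arm(rows=[0,0.08,0,0,0,0,0,0.02,0,0,0,0,0,0,0,0,0,0,0,0,0,0,0,0])

```text
t: 6.02
tool_pos: [0.4854, 0.1461, 0.1517]
orientation: [0.567, -0.423, 0.423, -0.566]
force: [-0.4, 0.2, -0.2]
gripper_width: 0.039
```

```bash
cat > look.py <<'E'
from h import *
import sys
from scipy.spatial.transform import Rotation as R
tag=sys.argv[1]
s=monitor.read_state();M=R.from_quat(s['orientation']).as_matrix();print(s['tool_pos'].round(4),s['force'].round(1),'w',s['gripper_width'].round(4),'down',M[:,1].round(3),'jaw',np.degrees(np.arctan2(M[1,2],M[0,2])).round(2))
for n in ['top','scene','wrist']:
    p=read_camera(n);W=cloud(p);f=p['frame']
    if n=='top': im=cv2.resize(f[150:310,180:420],None,fx=3,fy=3,interpolation=cv2.INTER_CUBIC)
    elif n=='scene': im=cv2.resize(f[130:300,290:490],None,fx=3.4,fy=3.4,interpolation=cv2.INTER_CUBIC)
    else: im=f
    cv2.imwrite(f'pics/{tag}_{n}.png',im)
    hsv=cv2.cvtColor(f,cv2.COLOR_BGR2HSV);Z=W[...,2]
    m=((Z>0.05)&(Z<0.26)&(hsv[...,1]<60)&(hsv[...,2]>120)).astype(np.uint8)
    k,l,st,c=cv2.connectedComponentsWithStats(m)
    for i in range(1,k):
        if st[i,4]>60:
            P=W[l==i];q=P[abs(P[:,2]-np.percentile(P[:,2],90))<.004]
            e=((q.max(0)+q.min(0))/2)
            if .4<e[0]<.68 and -.2<e[1]<.27: print(n,c[i].round(),st[i,4],e.round(4),np.ptp(q,axis=0).round(3))
E
python3 look.py a
```

```text
Traceback (most recent call last):
  File "look.py", line 5, in <module>
    s=monitor.read_state();M=R.from_quat(s['orientation']).as_matrix();print(s['tool_pos'].round(4),s['force'].round(1),'w',s['gripper_width'].round(4),'down',M[:,1].round(3),'jaw',np.degrees(np.arctan2(M[1,2],M[0,2])).round(2))
                                                                                                                            ^^^^^^^^^^^^^^^^^^^^^^^^
AttributeError: 'float' object has no attribute 'round'
```

```bash
python3 - <<'E'
import cv2,numpy as np
a=cv2.imread('pics/a_top.png');b=cv2.imread('pics/a_scene.png')
h=400;cv2.imwrite('pics/a.png',np.hstack([cv2.resize(x,(400,int(x.shape[0]*400/x.shape[1])))[:266] for x in (a,b)]))
E
```

```text
[ WARN:0@0.011] global loadsave.cpp:275 findDecoder imread_('pics/a_top.png'): can't open/read file: check file path/integrity
[ WARN:0@0.011] global loadsave.cpp:275 findDecoder imread_('pics/a_scene.png'): can't open/read file: check file path/integrity
Traceback (most recent call last):
AttributeError: 'NoneType' object has no attribute 'shape'
```

```bash
sed -i "s/s\['gripper_width'\].round(4)/round(s['gripper_width'],4)/" look.py
cat >> look.py <<'E'
a=cv2.imread(f'pics/{tag}_top.png');b=cv2.imread(f'pics/{tag}_scene.png')
cv2.imwrite(f'pics/{tag}.png',np.hstack([cv2.resize(x,(400,int(x.shape[0]*400/x.shape[1])))[:266] for x in (a,b)]))
E
python3 look.py a
```

```text
[0.4854 0.1461 0.1517] [-0.4  0.2 -0.2] w 0.039 down [-0.001 -0.    -1.   ] jaw 16.56
top [263. 196.] 186 [0.6198 0.1296 0.0748] [0.037 0.037 0.006]
top [370. 222.] 192 [ 0.5926 -0.14    0.0672] [0.038 0.037 0.007]
scene [309. 193.] 100 [ 0.592  -0.1395  0.0658] [0.037 0.036 0.005]
scene [416. 220.] 70 [0.4676 0.1957 0.0734] [0.029 0.037 0.004]
scene [367. 235.] 144 [0.6194 0.1295 0.0736] [0.042 0.04  0.006]
scene [384. 242.] 146 [0.6036 0.1809 0.0737] [0.04  0.04  0.006]
scene [402. 249.] 148 [0.5894 0.2342 0.0736] [0.04  0.039 0.006]
wrist [425.  58.] 318 [0.5136 0.2625 0.1136] [0.023 0.01  0.004]
wrist [317. 138.] 2295 [0.4702 0.1968 0.0731] [0.039 0.04  0.005]
wrist [484. 136.] 2199 [0.5886 0.2337 0.0729] [0.04  0.039 0.005]
wrist [471. 205.] 1832 [0.6025 0.1811 0.073 ] [0.04  0.039 0.005]
wrist [460. 262.] 1560 [0.6173 0.1302 0.0726] [0.039 0.04  0.005]
wrist [319. 302.] 6652 [0.4858 0.1458 0.1931] [0.038 0.04  0.005]
```

View pics/a.png

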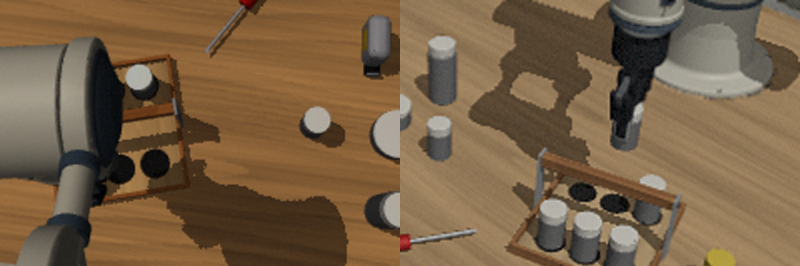

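View pics/a_wrist.png

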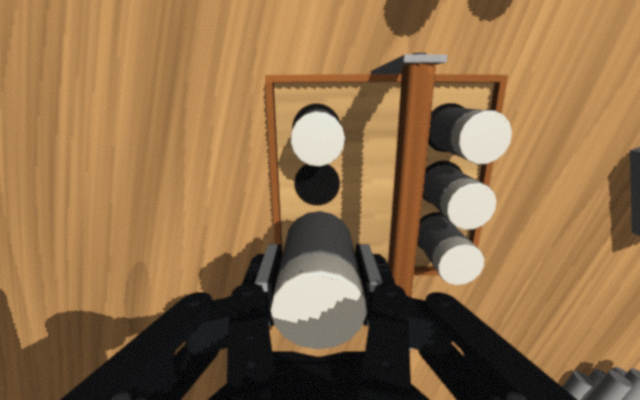

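The wrist view shows the held jar at (318,305), upright and level. Pad seat1 is at (317,184), next to jar c at (318,138), with the handle clear to the right. Lowering.

>>> jog_arm(rows=[0.006,0,-0.05,0,0,0,0,0,-0.12,0,0,0,0,0,-0.12,0,0,0,0,0,-0.12,0,0,0,0,0,-0.08,0,0,0,0,0,-0.04,0,0,0,0,0,0,0,0,0,0,0,0,0,0,0])

```text
t: 6.83
tool_pos: [0.4865, 0.1463, 0.046]
orientation: [0.567, -0.423, 0.423, -0.566]
force: [-2.5, -0.4, -0.2]
gripper_width: 0.039
```

>>> jog_arm(rows=[0,0,-0.02,0,0,0,0,0,-0.02,0,0,0,0,0,-0.02,0,0,0,0,0,0,0,0,0,0,0,0,0,0,0])

```text
t: 7.25
tool_pos: [0.4871, 0.1468, 0.0344]
orientation: [-0.567, 0.423, -0.423, 0.567]
force: [-2.8, -1.1, -0.4]
gripper_width: 0.039
```

>>> jog_arm(rows=[-0.002,-0.003,-0.007,0,0,0,0,0,-0.004,0,0,0,0,0,0,0,0,0,0,0,0,0,0,0])

```text
t: 7.58
tool_pos: [0.4866, 0.1461, 0.0321]
orientation: [0.567, -0.423, 0.423, -0.567]
force: [-3.5, -1.6, 0.4]
gripper_width: 0.0392
```

```bash
python3 look.py b
```

```text
[0.4866 0.1461 0.0321] [-3.5 -1.6  0.4] w 0.0392 down [-0. -0. -1.] jaw 16.54
top [262. 192.] 180 [0.6293 0.1328 0.0751] [0.038 0.037 0.007]
top [240. 193.] 95 [0.6198 0.1845 0.075 ] [0.023 0.036 0.006]
top [219. 195.] 85 [0.6083 0.2366 0.075 ] [0.021 0.036 0.007]
top [370. 222.] 193 [ 0.5922 -0.1399  0.0671] [0.038 0.037 0.007]
scene [410. 176.] 183 [0.5003 0.1759 0.2557] [0.06  0.034 0.008]
scene [309. 193.] 97 [ 0.5923 -0.1394  0.0659] [0.038 0.04  0.006]
scene [415. 222.] 73 [0.4768 0.1998 0.0741] [0.031 0.039 0.006]
scene [365. 237.] 141 [0.6269 0.1337 0.0741] [0.038 0.037 0.006]
scene [383. 244.] 147 [0.6132 0.184  0.0733] [0.04  0.038 0.005]
scene [401. 251.] 146 [0.5977 0.2365 0.0729] [0.038 0.039 0.006]
wrist [340. 183.] 9420 [0.4792 0.1991 0.073 ] [0.04  0.04  0.005]
wrist [636. 214.] 182 [0.5914 0.2227 0.0734] [0.009 0.011 0.003]
wrist [319. 302.] 6392 [0.4866 0.1463 0.0731] [0.038 0.039 0.005]
wrist [619. 302.] 2946 [0.6126 0.1839 0.0726] [0.033 0.039 0.005]
wrist [595. 378.] 2036 [0.6294 0.141  0.0724] [0.035 0.024 0.005]
```

View pics/b_wrist.png

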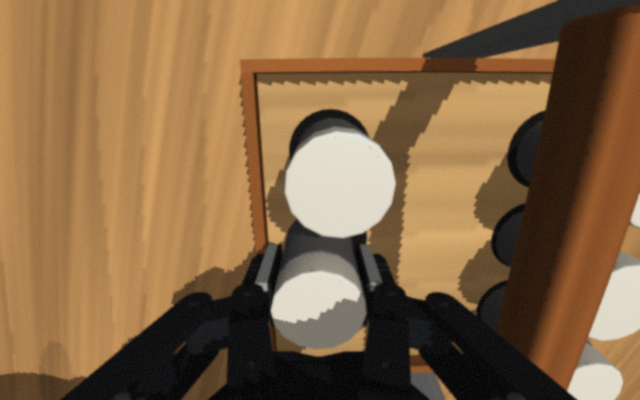

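View pics/b.png

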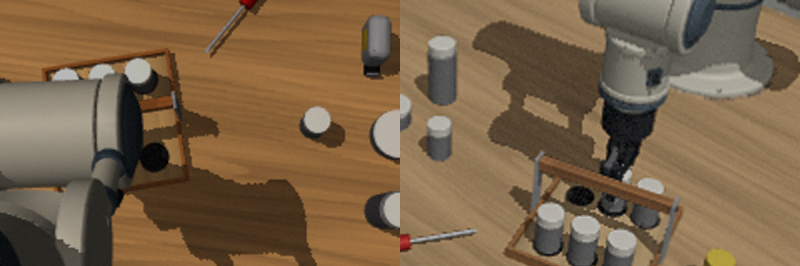

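The carrier has shifted about 9 mm in +x and 3.5 mm in +y: far caps are now at wrist (619,302), and jar f moved from (.620,.129) to (.629,.133). The gripper's knuckles pressed on the handle bar. I'll back out gently and set the jar on open bench. Then I'll regrasp higher, with the jaws turned to clear the handle.

>>> jog_arm(rows=[-0.003,-0.001,0.01,0,0,0,-0.015,-0.004,0.01,0,0,0,-0.015,-0.004,0.02,0,0,0,0,0,0.06,0,0,0,0,0,0.12,0,0,0,0,0,0.15,0,0,0,0,0,0.15,0,0,0,0,0,0.07,0,0,0])

```text
t: 8.4
tool_pos: [0.4808, 0.1445, 0.1536]
orientation: [-0.566, 0.422, -0.424, 0.568]
force: [0.9, -0.2, -0.4]
gripper_width: 0.0385
```

```bash
python3 look.py c; python3 - <<'E'
from h import *
p=read_camera('wrist');R,_=cv2.Rodrigues(np.array(p['rvec'],float));c=-R.T@np.array(p['tvec']).ravel();print('cam',c,monitor.read_state()['tool_pos'])
E
```

```text
[0.4808 0.1445 0.1536] [ 0.9 -0.2 -0.4] w 0.0385 down [ 0.004  0.001 -1.   ] jaw 16.56
top [262. 192.] 186 [0.6296 0.1321 0.0746] [0.038 0.036 0.006]
top [370. 222.] 191 [ 0.5924 -0.1397  0.0665] [0.038 0.037 0.006]
scene [309. 192.] 96 [ 0.5932 -0.1402  0.0662] [0.037 0.039 0.007]
scene [415. 222.] 73 [0.4764 0.1991 0.0736] [0.031 0.038 0.006]
scene [365. 237.] 140 [0.6281 0.1333 0.0742] [0.039 0.038 0.007]
scene [383. 244.] 147 [0.6115 0.1829 0.0741] [0.038 0.039 0.007]
scene [401. 251.] 149 [0.5983 0.236  0.0734] [0.039 0.037 0.005]
wrist [448.  59.] 312 [0.5222 0.2652 0.1136] [0.023 0.01  0.004]
wrist [501. 137.] 2134 [0.5972 0.2362 0.0731] [0.039 0.039 0.005]
wrist [335. 139.] 2274 [0.479  0.1993 0.0733] [0.04  0.039 0.005]
wrist [486. 204.] 1780 [0.6114 0.1839 0.0728] [0.04  0.039 0.005]
wrist [475. 261.] 1521 [0.6262 0.1331 0.0727] [0.039 0.039 0.005]
wrist [319. 302.] 6686 [0.481  0.1448 0.194 ] [0.038 0.039 0.005]
cam [0.45663135 0.22451932 0.29325913] [0.47977585 0.14430376 0.15015399]
```

View pics/c_wrist.png

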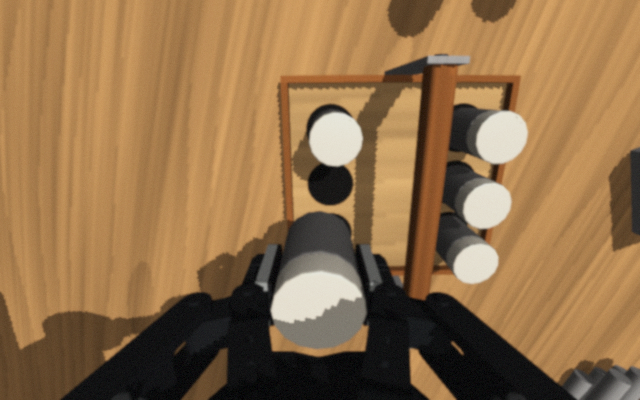

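Everything is standing. Next I'll map the gripper's outline in the tool frame from the wrist depth image.

```bash
python3 - <<'E'
from h import *
from scipy.spatial.transform import Rotation as R
p=read_camera('wrist');W=cloud(p);s=monitor.read_state()
M=R.from_quat(s['orientation']).as_matrix()
T=(W-s['tool_pos'])@M   # tool x,y,z ; y down
P=T[np.isfinite(T[...,0])];P=P[(abs(P[:,2])<.12)&(abs(P[:,0])<.09)&(P[:,1]<.01)&(P[:,1]>-.14)]
for a in np.arange(-.14,.01,.01):
    q=P[(P[:,1]>=a)&(P[:,1]<a+.01)]
    if len(q)>5:print(f"{-a*1000:.0f}..{-(a+.01)*1000:.0f} above TCP: n{len(q)} z {q[:,2].min():.3f} {q[:,2].max():.3f} x {q[:,0].min():.3f} {q[:,0].max():.3f}")
E
```

```text
100..90 above TCP: n2159 z -0.065 0.066 x -0.022 -0.011
90..80 above TCP: n10373 z -0.064 0.067 x -0.019 0.001
80..70 above TCP: n8723 z -0.061 0.062 x -0.019 0.012
70..60 above TCP: n4426 z -0.057 0.058 x -0.019 0.013
60..50 above TCP: n6408 z -0.054 0.055 x -0.015 0.012
50..40 above TCP: n7562 z -0.051 0.051 x -0.020 0.021
40..30 above TCP: n2061 z -0.032 0.034 x -0.020 0.011
30..20 above TCP: n1556 z -0.033 0.033 x -0.020 -0.002
20..10 above TCP: n1266 z -0.032 0.034 x -0.020 -0.003
10..-0 above TCP: n757 z -0.031 0.032 x -0.020 -0.003
-0..-10 above TCP: n477 z -0.019 0.019 x -0.020 -0.002
```

>>> jog_arm(rows=[-0.043,-0.1,0,0,0,0.079,-0.043,-0.146,0,0,0,0.079,-0.043,-0.17,0,0,0,0.079,-0.043,-0.17,0,0,0,0.079,-0.043,-0.17,0,0,0,0.079,-0.043,-0.15,0,0,0,0.079,-0.043,-0.11,0,0,0,0.079,0,0,0,0,0,0])

```text
t: 9.32
tool_pos: [0.4229, -0.0447, 0.149]
orientation: [0.688, -0.165, 0.163, -0.688]
force: [0.0, 0.2, -1.6]
gripper_width: 0.039
```

>>> jog_arm(rows=[0,0,-0.15,0,0,0,0,0,-0.15,0,0,0,0,0,-0.15,0,0,0,0,0,-0.1,0,0,0,0,0,-0.05,0,0,0,0,0,-0.02,0,0,0,0,0,0,0,0,0,0,0,0,0,0,0])

```text
t: 9.98
tool_pos: [0.4247, -0.0419, 0.0261]
orientation: [-0.687, 0.168, -0.168, 0.687]
force: [0.7, 0.4, 0.5]
gripper_width: 0.0389
```

>>> jog_arm(rows=[0,0,-0.008,0,0,0,0,0,0,0,0,0])

```text
t: 10.15
tool_pos: [0.4253, -0.0421, 0.025]
orientation: [-0.687, 0.167, -0.168, 0.687]
force: [-0.9, 0.3, -0.3]
gripper_width: 0.0388
```

>>> jog_arm(rows=[0,0,0,0,0,0,0,0,0,0,0,0,0,0,0,0,0,0,0,0,0,0,0,0,0,0,0.03,0,0,0,0,0,0.04,0,0,0,0,0,0,0,0,0,0,0,0,0,0,0], grip=60)

```text
t: 10.82
tool_pos: [0.4253, -0.0422, 0.0392]
orientation: [0.687, -0.167, 0.168, -0.687]
force: [0.3, -0.4, -0.0]
gripper_width: 0.0601
```

>>> jog_arm(rows=[0,0,0,0,0,0,0,0,0,0,0,0,0,0,0,0,0,0,0,0,0,0,0,0,0,0,0,0,0,0,0,0,0,0,0,0], grip=30)

```text
t: 11.32
tool_pos: [0.4249, -0.0421, 0.0387]
orientation: [-0.687, 0.167, -0.168, 0.687]
force: [-1.3, 1.1, 15.9]
gripper_width: 0.0387
```

>>> jog_arm(rows=[0,0,0.05,0,0,0,0,0,0.12,0,0,0,0,0,0.12,0,0,0,0,0,0.12,0,0,0,0,0,0.12,0,0,0,0,0,0.04,0,0,0,0,0,0,0,0,0])

```text
t: 11.9
tool_pos: [0.4258, -0.0423, 0.1538]
orientation: [0.687, -0.166, 0.169, -0.687]
force: [0.7, 0.6, -1.6]
gripper_width: 0.0382
```

```bash
cat > fit.py <<'E'
from h import *
from scipy.optimize import least_squares
p=read_camera('top');f=p['frame'];W=cloud(p)
hsv=cv2.cvtColor(f,cv2.COLOR_BGR2HSV);Z=W[...,2]
LOC={0:(-62,54),1:(-62,0),2:(-62,-54),3:(62,54),4:(62,0),5:(62,-54)}
obs=[]
m=((Z>0.06)&(Z<0.085)&(hsv[...,1]<70)&(hsv[...,2]>120)).astype(np.uint8)
n,l,st,c=cv2.connectedComponentsWithStats(m)
for i in range(1,n):
    if 165<st[i,4]<230:
        P=W[l==i];e=(P.max(0)+P.min(0))/2;obs.append(('cap',e[:2]))
m=((hsv[...,2]<45)&(Z<0.02)&(Z>0)).astype(np.uint8)
n,l,st,c=cv2.connectedComponentsWithStats(m)
for i in range(1,n):
    if 200<st[i,4]<260: obs.append(('pad',onplane(p,*c[i],.008)[:2]))
x0=np.array([.555,.1665,.288])
def pred(x,k):
    a=np.array(LOC[k])/1000;co,si=np.cos(x[2]),np.sin(x[2]);return x[:2]+np.array([co*a[0]-si*a[1],si*a[0]+co*a[1]])
pr=[]
for k,e in obs:
    d=[np.linalg.norm(pred(x0,j)-e) for j in range(6)];j=int(np.argmin(d))
    if d[j]<.015: pr.append((j,e,k))
r=least_squares(lambda x:np.concatenate([pred(x,j)-e for j,e,k in pr]),x0)
for j,e,k in pr: print('seat',j,k,e.round(4),'resid mm',((pred(r.x,j)-e)*1000).round(1))
print('carrier',r.x.round(4),np.degrees(r.x[2]).round(2));[print(j,pred(r.x,j).round(4)) for j in (0,1,2)]
E
python3 fit.py; python3 look.py d
```

```text
seat 5 cap [0.6297 0.1327] resid mm [ 0.4 -0.8]
seat 4 cap [0.6132 0.1832] resid mm [1.3 0.4]
seat 3 cap [0.6005 0.2358] resid mm [-1.6 -0.5]
seat 0 cap [0.4806 0.1982] resid mm [-0.4  1.2]
seat 1 pad [0.4953 0.148 ] resid mm [ 0.4 -0.3]
carrier [0.5551 0.1657 0.2937] 16.83
0 [0.4802 0.1994]
1 [0.4958 0.1477]
2 [0.5114 0.096 ]
[ 0.4252 -0.0422  0.1526] [-1.  -0.6 -0.5] w 0.0382 down [ 0.001 -0.    -1.   ] jaw 62.58
top [262. 192.] 183 [0.6296 0.1324 0.075 ] [0.038 0.037 0.006]
top [241. 196.] 183 [0.6131 0.1835 0.075 ] [0.037 0.039 0.007]
top [219. 198.] 182 [0.6001 0.2356 0.0746] [0.037 0.037 0.006]
top [370. 222.] 192 [ 0.5923 -0.1398  0.067 ] [0.038 0.037 0.006]
top [224. 248.] 207 [0.4803 0.1983 0.0745] [0.036 0.037 0.005]
scene [309. 193.] 99 [ 0.5914 -0.1399  0.066 ] [0.038 0.039 0.006]
scene [415. 222.] 73 [0.4762 0.1989 0.0737] [0.032 0.038 0.006]
scene [365. 237.] 139 [0.6283 0.1333 0.0733] [0.037 0.035 0.006]
scene [383. 244.] 147 [0.6131 0.1838 0.0741] [0.039 0.039 0.006]
scene [401. 251.] 150 [0.5981 0.2375 0.0735] [0.039 0.039 0.006]
wrist [626. 131.] 1332 [0.4788 0.1924 0.0733] [0.039 0.028 0.006]
wrist [320. 285.] 5012 [ 0.4254 -0.0418  0.1772] [0.039 0.039 0.005]
wrist [630. 281.] 324 [0.6193 0.1749 0.0736] [0.023 0.021 0.004]
wrist [588. 311.] 595 [0.6328 0.133  0.0734] [0.027 0.038 0.003]
wrist [537. 333.] 107 [0.5831 0.0684 0.1124] [0.023 0.009 0.004]
```

View pics/d.png

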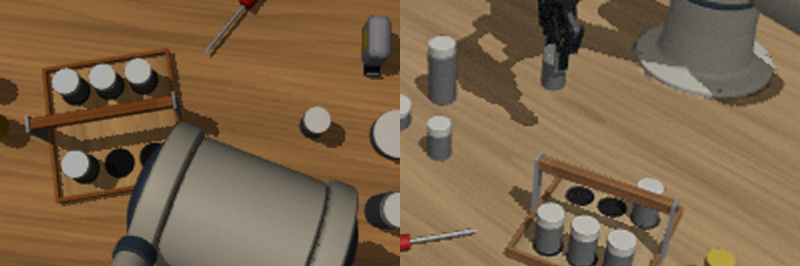

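View pics/d_wrist.png

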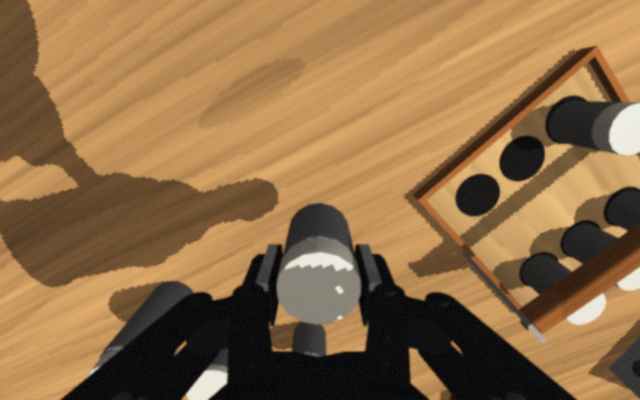

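>>> jog_arm(rows=[0.04,0.08,0,0,0,0.02,0.05,0.14,0,0,0,0.03,0.05,0.14,0,0,0,0,0.05,0.14,0,0,0,0,0.05,0.14,0,0,0,0,0.05,0.14,0,0,0,0,0.04,0.11,0,0,0,0,0.023,0.06,0,0,0,0])

```text
t: 12.77
tool_pos: [0.4956, 0.1501, 0.1511]
orientation: [0.693, -0.141, 0.139, -0.693]
force: [-0.8, -0.8, -0.6]
gripper_width: 0.0382
```

>>> jog_arm(rows=[0,0,0,0,0,0,0,0,0,0,0,0,0,0,0,0,0,0])

```text
t: 13.02
tool_pos: [0.4948, 0.1469, 0.1519]
orientation: [0.693, -0.141, 0.14, -0.693]
force: [-0.7, -0.0, -0.2]
gripper_width: 0.0384
```

```bash
python3 look.py e
```

```text
[0.4948 0.1469 0.1519] [-0.7 -0.  -0.2] w 0.0384 down [-0.002 -0.001 -1.   ] jaw 67.06
top [262. 192.] 186 [0.6297 0.1321 0.0747] [0.038 0.036 0.006]
top [370. 222.] 193 [ 0.5925 -0.1399  0.067 ] [0.038 0.037 0.007]
scene [309. 193.] 97 [ 0.5931 -0.1397  0.0666] [0.043 0.037 0.007]
scene [415. 222.] 73 [0.4766 0.1993 0.074 ] [0.031 0.037 0.005]
scene [365. 237.] 139 [0.6291 0.1318 0.0739] [0.039 0.036 0.005]
scene [383. 244.] 148 [0.6127 0.1842 0.0742] [0.04  0.039 0.007]
scene [401. 251.] 151 [0.5987 0.2366 0.0735] [0.037 0.039 0.006]
wrist [373. 162.] 2115 [0.4788 0.1989 0.073 ] [0.039 0.039 0.005]
wrist [501. 198.] 203 [0.5223 0.2649 0.1135] [0.024 0.01  0.003]
wrist [320. 285.] 5000 [0.4964 0.147  0.1782] [0.04  0.038 0.005]
wrist [459. 270.] 1429 [0.5971 0.2361 0.0729] [0.039 0.039 0.005]
wrist [414. 290.] 324 [0.6025 0.1938 0.0726] [0.022 0.018 0.005]
wrist [354. 333.] 772 [0.6265 0.1283 0.0725] [0.039 0.029 0.005]
wrist [ 93. 369.] 66 [0.4602 0.0951 0.2342] [0.001 0.001 0.002]
```

View pics/e_wrist.png

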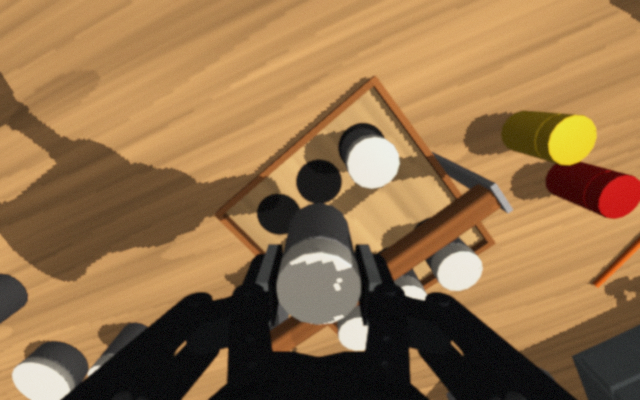

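>>> jog_arm(rows=[0.002,0.004,-0.05,0,0,0,0,0,-0.1,0,0,0,0,0,-0.1,0,0,0,0,0,-0.1,0,0,0,0,0,-0.07,0,0,0,0,0,-0.04,0,0,0,0,0,0,0,0,0,0,0,0,0,0,0])

```text
t: 13.83
tool_pos: [0.4958, 0.1485, 0.0604]
orientation: [0.693, -0.141, 0.14, -0.693]
force: [-0.8, -0.5, -0.4]
gripper_width: 0.0382
```

>>> jog_arm(rows=[0,0,-0.02,0,0,0,0,0,-0.02,0,0,0,0,0,-0.01,0,0,0,0,0,0,0,0,0,0,0,0,0,0,0])

```text
t: 14.25
tool_pos: [0.4959, 0.1487, 0.0506]
orientation: [0.693, -0.14, 0.14, -0.693]
force: [0.2, 0.2, 0.4]
gripper_width: 0.0382
```

```bash
python3 look.py f
```

```text
[0.4959 0.1487 0.0506] [0.2 0.2 0.4] w 0.0382 down [ 0. -0. -1.] jaw 67.08
top [263. 192.] 172 [0.6298 0.1316 0.0747] [0.037 0.035 0.006]
top [370. 222.] 194 [ 0.5923 -0.1398  0.0671] [0.039 0.037 0.007]
scene [408. 174.] 68 [0.5154 0.1692 0.2578] [0.064 0.059 0.004]
scene [309. 192.] 99 [ 0.5917 -0.1405  0.0661] [0.039 0.04  0.006]
scene [416. 222.] 68 [0.4776 0.2    0.0742] [0.036 0.035 0.006]
scene [365. 237.] 138 [0.6272 0.1334 0.0745] [0.038 0.039 0.008]
scene [383. 244.] 147 [0.6127 0.1838 0.0744] [0.04  0.039 0.008]
scene [401. 251.] 150 [0.5984 0.2353 0.0736] [0.038 0.039 0.007]
wrist [408. 210.] 6038 [0.4788 0.1991 0.073 ] [0.04  0.04  0.005]
wrist [320. 285.] 5038 [0.4976 0.1488 0.0765] [0.04  0.038 0.005]
wrist [559. 371.] 365 [0.6032 0.2483 0.0732] [0.019 0.014 0.003]
```

View pics/f_wrist.png

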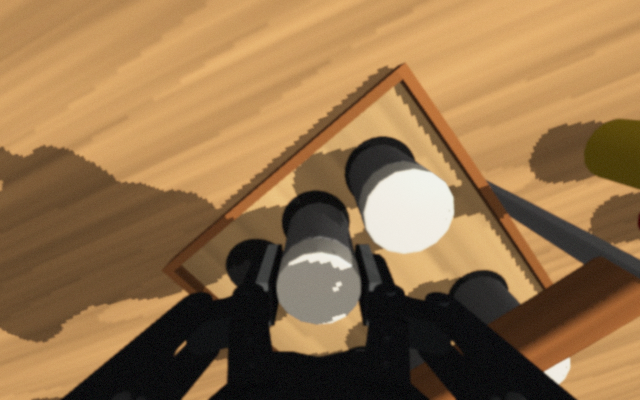

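>>> jog_arm(rows=[-0.009,-0.003,-0.006,0,0,0,0,0,-0.006,0,0,0,0,0,-0.004,0,0,0,0,0,0,0,0,0])

```text
t: 14.73
tool_pos: [0.4939, 0.148, 0.0471]
orientation: [0.693, -0.141, 0.14, -0.693]
force: [0.8, -0.5, 0.5]
gripper_width: 0.0385
```

>>> jog_arm(rows=[0,0,0,0,0,0,0,0,0,0,0,0,0,0,0,0,0,0,0,0,0,0,0,0], grip=47)

```text
t: 15.07
tool_pos: [0.4941, 0.1481, 0.0473]
orientation: [-0.693, 0.14, -0.141, 0.693]
force: [-0.4, 0.5, -0.5]
gripper_width: 0.0469
```

```bash
python3 look.py g
```

```text
[0.4941 0.1481 0.0473] [-0.4  0.5 -0.5] w 0.0469 down [ 0.  0. -1.] jaw 67.08
top [263. 192.] 170 [0.6294 0.1325 0.0749] [0.037 0.037 0.006]
top [370. 222.] 192 [ 0.5921 -0.14    0.0672] [0.038 0.037 0.007]
scene [409. 174.] 108 [0.5051 0.1654 0.2573] [0.075 0.06  0.005]
scene [309. 193.] 99 [ 0.5916 -0.1404  0.0661] [0.036 0.04  0.007]
scene [416. 223.] 62 [0.4764 0.2017 0.0735] [0.031 0.032 0.005]
scene [365. 237.] 140 [0.6273 0.133  0.0731] [0.038 0.039 0.005]
scene [383. 244.] 145 [0.6136 0.1838 0.0739] [0.04  0.038 0.006]
scene [401. 251.] 151 [0.5978 0.2365 0.074 ] [0.039 0.038 0.006]
wrist [413. 216.] 6246 [0.4789 0.1992 0.073 ] [0.039 0.04  0.005]
wrist [320. 284.] 5034 [0.4952 0.1484 0.073 ] [0.039 0.039 0.006]
wrist [567. 379.] 190 [0.6048 0.2497 0.0732] [0.013 0.011 0.002]
```

View pics/g_wrist.png

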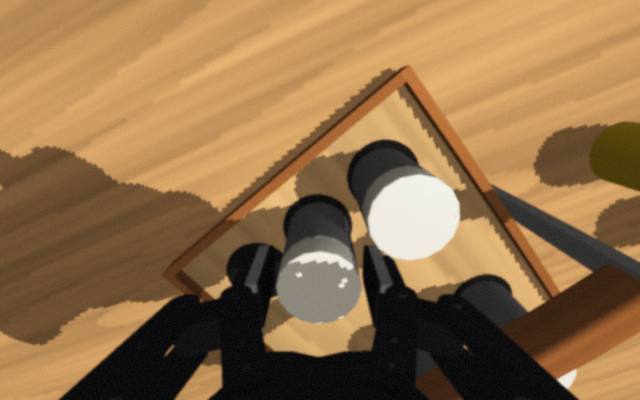

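>>> jog_arm(rows=[0,0,0.03,0,0,0,0,0,0.08,0,0,0,0,0,0.12,0,0,0,0,0,0.15,0,0,0,0,0,0.15,0,0,0,0,0,0.07,0,0,0,0,0,0,0,0,0])

```text
t: 15.8
tool_pos: [0.4956, 0.1484, 0.1709]
orientation: [-0.692, 0.139, -0.142, 0.694]
force: [0.1, -0.6, 0.1]
gripper_width: 0.0472
```

>>> jog_arm(rows=[0.04,-0.1,0,0,0,0,0.06,-0.18,0,0,0,0,0.06,-0.19,0,0,0,0,0.06,-0.19,0,0,0,0,0.06,-0.19,0,0,0,0,0.06,-0.19,0,0,0,0,0.06,-0.18,0,0,0,0,0.05,-0.12,0,0,0,0], grip=64)

```text
t: 16.47
tool_pos: [0.5842, -0.1232, 0.1666]
orientation: [0.693, -0.141, 0.141, -0.693]
force: [0.8, -0.1, 0.2]
gripper_width: 0.0639
```

>>> jog_arm(rows=[0.04,-0.1,0,0,0,0,0,0,0,0,0,0,0,0,0,0,0,0])

```text
t: 16.72
tool_pos: [0.5917, -0.1407, 0.1664]
orientation: [-0.693, 0.142, -0.141, 0.693]
force: [-0.9, 0.7, -0.0]
gripper_width: 0.064
```

```bash
python3 fit.py; python3 look.py i
```

```text
seat 5 cap [0.6299 0.1326] resid mm [ 0.5 -0.4]
seat 4 cap [0.613  0.1836] resid mm [1.8 0.3]
seat 3 cap [0.6005 0.2361] resid mm [-1.3 -0.5]
seat 1 cap [0.497  0.1481] resid mm [-0.9 -0. ]
seat 0 cap [0.4807 0.1992] resid mm [-0.2  0.5]
seat 2 pad [0.5116 0.0963] resid mm [0.1 0. ]
carrier [0.5555 0.166  0.2932] 16.8
0 [0.4805 0.1998]
1 [0.4961 0.1481]
2 [0.5117 0.0964]
[ 0.5914 -0.1397  0.1665] [-0.3 -0.   0.5] w 0.0642 down [-0.001  0.001 -1.   ] jaw 67.04
top [262. 192.] 186 [0.6296 0.1325 0.0748] [0.038 0.037 0.006]
top [241. 196.] 181 [0.6134 0.1835 0.0752] [0.036 0.038 0.007]
top [219. 198.] 182 [0.6002 0.236  0.0747] [0.037 0.038 0.005]
top [370. 221.] 181 [ 0.5928 -0.1393  0.0669] [0.037 0.037 0.006]
top [247. 244.] 203 [0.497  0.1482 0.0753] [0.037 0.037 0.008]
top [224. 248.] 207 [0.4806 0.1986 0.0742] [0.037 0.037 0.006]
scene [309. 193.] 98 [ 0.5923 -0.1397  0.0658] [0.04  0.038 0.006]
scene [398. 217.] 69 [0.4917 0.1478 0.0736] [0.029 0.041 0.005]
scene [415. 222.] 73 [0.4778 0.1986 0.074 ] [0.03  0.038 0.005]
scene [365. 237.] 141 [0.6297 0.1328 0.0739] [0.038 0.038 0.006]
scene [383. 244.] 147 [0.6134 0.1832 0.0738] [0.043 0.037 0.006]
scene [401. 251.] 148 [0.5974 0.2379 0.0737] [0.038 0.04  0.006]
wrist [609.  91.] 233 [0.583  0.0686 0.1133] [0.023 0.011 0.005]
wrist [633. 118.] 565 [0.6265 0.1205 0.073 ] [0.037 0.015 0.005]
wrist [316. 195.] 1577 [ 0.5899 -0.1396  0.0649] [0.038 0.039 0.005]
```

View pics/i.png

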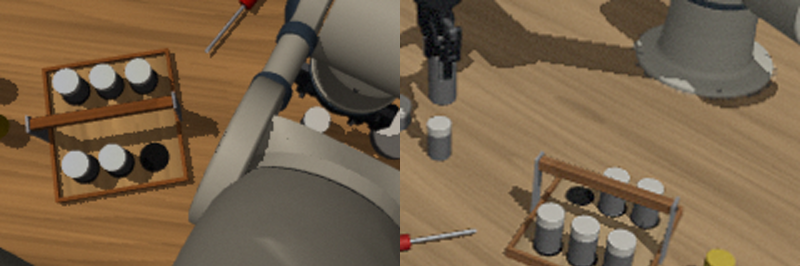

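The first jar is within 1 mm of pad seat1 in the top-camera fit. Now picking up the second jar the same way.

>>> jog_arm(rows=[0.002,0.001,-0.08,0,0,0,0,0,-0.14,0,0,0,0,0,-0.15,0,0,0,0,0,-0.14,0,0,0,0,0,-0.09,0,0,0,0,0,-0.04,0,0,0,0,0,0,0,0,0,0,0,0,0,0,0])

```text
t: 17.58
tool_pos: [0.5927, -0.1394, 0.0399]
orientation: [0.693, -0.14, 0.14, -0.693]
force: [-0.5, -0.2, 0.6]
gripper_width: 0.0637
```

>>> jog_arm(rows=[0,0,0,0,0,0,0,0,0,0,0,0,0,0,0,0,0,0,0,0,0,0,0,0,0,0,0,0,0,0,0,0,0,0,0,0], grip=30)

```text
t: 18.08
tool_pos: [0.5933, -0.14, 0.0409]
orientation: [0.693, -0.14, 0.141, -0.693]
force: [-1.6, 0.8, 9.7]
gripper_width: 0.0383
```

>>> jog_arm(rows=[0,0,0.05,0,0,0,0,0,0.12,0,0,0,0,0,0.14,0,0,0,0,0,0.14,0,0,0,0,0,0.12,0,0,0,0,0,0.05,0,0,0,0,0,0,0,0,0])

```text
t: 18.67
tool_pos: [0.5938, -0.1402, 0.1666]
orientation: [0.693, -0.139, 0.142, -0.693]
force: [0.2, -0.1, -0.5]
gripper_width: 0.0381
```

>>> jog_arm(rows=[-0.03,0.08,0,0,0,0,-0.055,0.16,0,0,0,0,-0.06,0.17,0,0,0,0,-0.06,0.17,0,0,0,0,-0.06,0.17,0,0,0,0,-0.06,0.17,0,0,0,0,-0.05,0.15,0,0,0,0,-0.03,0.1,0,0,0,0])

```text
t: 19.33
tool_pos: [0.5087, 0.0969, 0.162]
orientation: [0.693, -0.141, 0.139, -0.693]
force: [-0.3, 0.1, -0.5]
gripper_width: 0.0386
```

>>> jog_arm(rows=[0,0.01,0,0,0,0,0,0,0,0,0,0,0,0,0,0,0,0])

```text
t: 19.58
tool_pos: [0.511, 0.0962, 0.1625]
orientation: [0.693, -0.141, 0.14, -0.693]
force: [0.2, -0.1, 0.0]
gripper_width: 0.0384
```

```bash
python3 look.py j
```

```text
[0.511  0.0962 0.1625] [ 0.2 -0.1  0. ] w 0.0384 down [-0.001 -0.    -1.   ] jaw 67.11
top [224. 249.] 184 [0.4787 0.1982 0.0746] [0.033 0.037 0.005]
scene [398. 217.] 69 [0.4914 0.1479 0.0741] [0.028 0.04  0.005]
scene [415. 222.] 73 [0.4763 0.1997 0.0746] [0.033 0.038 0.006]
scene [365. 237.] 140 [0.6294 0.1328 0.074 ] [0.037 0.037 0.006]
scene [383. 244.] 146 [0.6135 0.1837 0.0738] [0.038 0.039 0.006]
scene [401. 251.] 151 [0.5978 0.2359 0.0739] [0.04  0.038 0.006]
wrist [426. 114.] 2181 [0.479  0.199  0.0732] [0.039 0.04  0.005]
wrist [562. 142.] 216 [0.5225 0.2653 0.1138] [0.024 0.011 0.004]
wrist [371. 159.] 1957 [0.4954 0.1484 0.0731] [0.039 0.039 0.006]
wrist [506. 228.] 1465 [0.5974 0.2364 0.0728] [0.039 0.039 0.005]
wrist [320. 276.] 4996 [0.5093 0.0974 0.1868] [0.04  0.039 0.005]
wrist [452. 262.] 1337 [0.6115 0.1834 0.0731] [0.04  0.038 0.005]
wrist [410. 286.] 501 [0.6223 0.1409 0.0727] [0.031 0.023 0.004]
```

View pics/j_wrist.png

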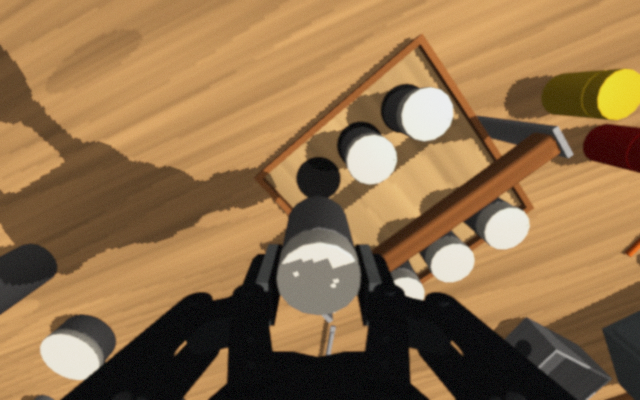

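>>> jog_arm(rows=[0.005,-0.001,-0.06,0,0,0,0,0,-0.1,0,0,0,0,0,-0.12,0,0,0,0,0,-0.12,0,0,0,0,0,-0.08,0,0,0,0,0,-0.04,0,0,0,0,0,-0.02,0,0,0,0,0,0,0,0,0])

```text
t: 20.4
tool_pos: [0.5125, 0.0957, 0.055]
orientation: [0.693, -0.141, 0.141, -0.693]
force: [-0.2, 0.2, -0.6]
gripper_width: 0.0379
```

>>> jog_arm(rows=[0,0,0,0,0,0,0,0,0,0,0,0])

```text
t: 20.57
tool_pos: [0.5131, 0.096, 0.0562]
orientation: [-0.693, 0.14, -0.141, 0.693]
force: [0.2, 0.4, -0.7]
gripper_width: 0.0381
```

```bash
python3 look.py k
```

```text
[0.5131 0.096  0.0562] [ 0.2  0.4 -0.7] w 0.0381 down [ 0.002  0.    -1.   ] jaw 67.06
top [224. 251.] 115 [0.4731 0.1984 0.0749] [0.022 0.037 0.007]
scene [398. 217.] 69 [0.4917 0.148  0.0734] [0.031 0.04  0.004]
scene [415. 222.] 73 [0.4768 0.199  0.0735] [0.031 0.038 0.005]
scene [365. 237.] 139 [0.6286 0.1328 0.0733] [0.041 0.04  0.006]
scene [383. 244.] 147 [0.6117 0.1839 0.0737] [0.038 0.04  0.007]
scene [401. 251.] 149 [0.5982 0.2363 0.074 ] [0.038 0.039 0.006]
wrist [512. 125.] 6854 [0.4787 0.1988 0.0731] [0.039 0.04  0.005]
wrist [409. 203.] 5669 [0.4952 0.1484 0.073 ] [0.039 0.04  0.006]
wrist [320. 275.] 5097 [0.5105 0.098  0.08  ] [0.039 0.039 0.005]
wrist [618. 321.] 1194 [0.6048 0.2328 0.0734] [0.025 0.031 0.003]
wrist [549. 360.] 522 [0.6175 0.1942 0.0733] [0.022 0.017 0.003]
```

View pics/k_wrist.png

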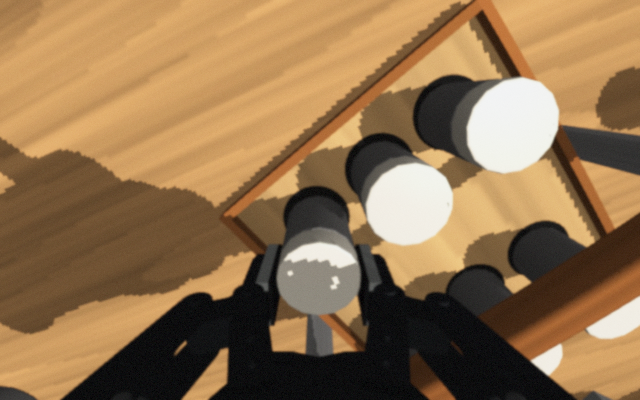

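>>> jog_arm(rows=[-0.003,-0.006,-0.014,0,0,0,0,0,-0.012,0,0,0,0,0,-0.007,0,0,0,0,0,0,0,0,0,0,0,0,0,0,0])

```text
t: 21.13
tool_pos: [0.5119, 0.0948, 0.0489]
orientation: [0.693, -0.14, 0.141, -0.693]
force: [-2.1, -1.2, 10.6]
gripper_width: 0.0381
```

>>> jog_arm(rows=[0,0,0,0,0,0,0,0,0,0,0,0,0,0,0,0,0,0,0,0,0,0,0,0], grip=47)

```text
t: 21.47
tool_pos: [0.5118, 0.0949, 0.0486]
orientation: [0.693, -0.141, 0.14, -0.693]
force: [-0.3, -0.2, -0.3]
gripper_width: 0.0472
```

```bash
python3 look.py l
```

```text
[0.5118 0.0949 0.0486] [-0.3 -0.2 -0.3] w 0.0472 down [-0.  0. -1.] jaw 67.08
top [224. 252.] 100 [0.4719 0.1981 0.0753] [0.019 0.035 0.007]
scene [389. 168.] 95 [0.5214 0.1088 0.2575] [0.078 0.066 0.005]
scene [399. 217.] 65 [0.4919 0.1501 0.0747] [0.027 0.036 0.006]
scene [415. 222.] 73 [0.4759 0.1987 0.0737] [0.033 0.038 0.005]
scene [365. 237.] 141 [0.6276 0.1338 0.0742] [0.038 0.038 0.006]
scene [383. 244.] 147 [0.6128 0.1838 0.0735] [0.04  0.039 0.006]
scene [401. 251.] 148 [0.5987 0.2365 0.0738] [0.038 0.038 0.006]
wrist [526. 128.] 7560 [0.4791 0.1988 0.0732] [0.04  0.04  0.005]
wrist [417. 210.] 6207 [0.4952 0.1481 0.0729] [0.039 0.039 0.005]
wrist [317. 275.] 5190 [0.509  0.0956 0.0729] [0.04  0.039 0.006]
wrist [626. 340.] 464 [0.6086 0.2294 0.0734] [0.016 0.019 0.003]
wrist [564. 374.] 239 [0.6193 0.1967 0.0733] [0.015 0.012 0.003]
```

View pics/l_wrist.png

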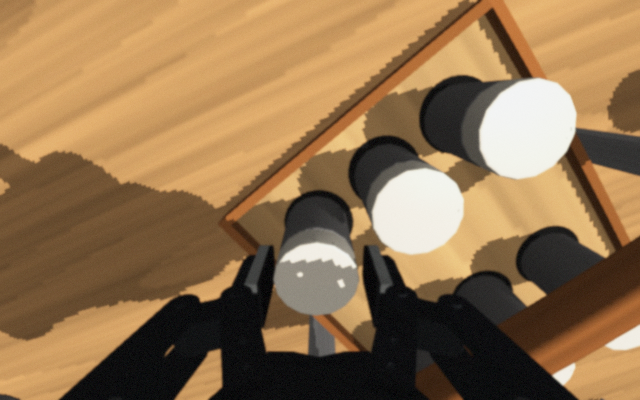

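>>> jog_arm(rows=[0,0,0.03,0,0,0,0,0,0.08,0,0,0,0,0,0.12,0,0,0,0,0,0.15,0,0,0,0,0,0.15,0,0,0,0,0,0.07,0,0,0])

```text
t: 22.12
tool_pos: [0.5129, 0.095, 0.1724]
orientation: [-0.693, 0.139, -0.142, 0.693]
force: [0.9, 1.1, 0.2]
gripper_width: 0.047
```

>>> jog_arm(rows=[-0.03,-0.12,0.05,0,0,-0.079,-0.03,-0.15,0.05,0,0,-0.079,-0.03,-0.15,0.03,0,0,-0.079,-0.03,-0.15,0,0,0,-0.079,-0.03,-0.15,0,0,0,-0.079,-0.03,-0.15,0,0,0,-0.079,0,-0.1,0,0,0,-0.079,0,0,0,0,0,0])

```text
t: 22.78
tool_pos: [0.4758, -0.1023, 0.1953]
orientation: [0.567, -0.422, 0.423, -0.567]
force: [0.8, 0.0, 0.8]
gripper_width: 0.047
```

```bash
python3 fit.py; python3 look.py m; python3 - <<'E'
from h import *
p=read_camera('top');W=cloud(p);hsv=cv2.cvtColor(p['frame'],cv2.COLOR_BGR2HSV)
m=(W[...,2]>.09)&(W[...,2]<.125)&(hsv[...,1]>110)&(abs(W[...,0]-.555)<.07)&(abs(W[...,1]-.166)<.13)
P=W[m][:,:2];print(len(P),cv2.minAreaRect((P*1000).astype(np.float32)),P.mean(0))
th=np.radians(16.8);L=(P-[.5555,.166])@np.array([[np.cos(th),-np.sin(th)],[np.sin(th),np.cos(th)]])*1000
for a in range(-90,91,30):
    q=L[abs(L[:,1]-a)<8];print(a,np.percentile(q[:,0],[5,50,95]).round(1),len(q))
E
```

```text
seat 5 cap [0.6295 0.1324] resid mm [ 0.9 -0.7]
seat 4 cap [0.6135 0.1834] resid mm [1.2 0. ]
seat 3 cap [0.6004 0.2357] resid mm [-1.4 -0.5]
seat 2 cap [0.511  0.0948] resid mm [0.7 1. ]
seat 1 cap [0.4972 0.1483] resid mm [-1.1 -0.8]
seat 0 cap [0.4806 0.1982] resid mm [-0.3  1. ]
carrier [0.5554 0.1655 0.2942] 16.86
0 [0.4804 0.1992]
1 [0.496  0.1475]
2 [0.5117 0.0958]
[ 0.4758 -0.1007  0.1951] [0.5 0.7 0.3] w 0.0469 down [ 0.001 -0.    -1.   ] jaw 17.08
top [262. 192.] 182 [0.6294 0.1326 0.0747] [0.038 0.036 0.005]
top [241. 196.] 182 [0.6127 0.183  0.0754] [0.037 0.038 0.007]
top [219. 198.] 183 [0.6005 0.236  0.075 ] [0.037 0.038 0.007]
top [269. 241.] 203 [0.5109 0.0947 0.0749] [0.037 0.037 0.006]
top [247. 244.] 205 [0.497  0.1482 0.0744] [0.037 0.037 0.005]
top [224. 248.] 207 [0.4806 0.1988 0.0751] [0.037 0.038 0.007]
scene [382. 211.] 72 [0.5081 0.0961 0.0742] [0.031 0.039 0.005]
scene [398. 217.] 69 [0.4915 0.1487 0.074 ] [0.03  0.04  0.006]
scene [415. 222.] 73 [0.4754 0.1993 0.0743] [0.033 0.039 0.006]
scene [365. 237.] 141 [0.6284 0.1331 0.0737] [0.04  0.039 0.006]
scene [383. 244.] 147 [0.613  0.1837 0.0739] [0.039 0.039 0.006]
scene [401. 251.] 152 [0.5982 0.2364 0.0741] [0.038 0.04  0.007]
wrist [586.   2.] 95 [0.6323 0.117  0.0732] [0.018 0.007 0.004]
wrist [540.  31.] 189 [0.5833 0.068  0.1127] [0.023 0.009 0.005]
681 ((554.9829711914062, 165.11936950683594), (19.459335327148438, 200.7769012451172), 16.13926124572754) [0.55306766 0.16548633]
-90 [-8.2 -2.3  6.2] 54
-60 [-8.6 -2.3  5.9] 53
-30 [-8.7 -2.3  6. ] 55
0 [-8.9 -2.5  5.5] 55
30 [-8.8 -2.6  5.4] 57
60 [-9.3 -3.6  5.4] 56
90 [-9.3 -3.2  5.1] 55
```

View pics/m.png

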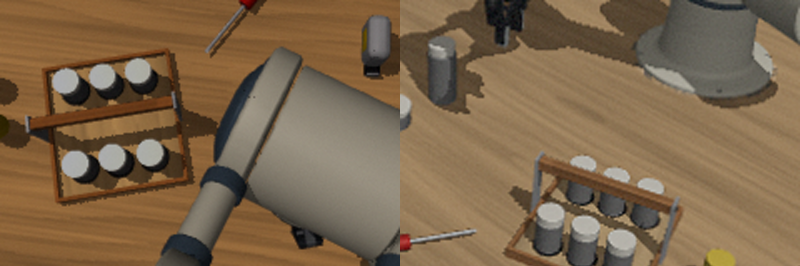

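All six jars are within 1.4 mm of the fitted pads. Now to the handle: bar centre about (.5545,.165), yaw 16.8°.

>>> jog_arm(rows=[0.03,0.1,0,0,0,0,0.05,0.16,0,0,0,0,0.05,0.18,0,0,0,0,0.05,0.18,0,0,0,0,0.05,0.18,0,0,0,0,0.05,0.18,0,0,0,0,0.05,0.18,0,0,0,0,0.04,0.12,0,0,0,0])

```text
t: 23.7
tool_pos: [0.5497, 0.1611, 0.1947]
orientation: [-0.57, 0.418, -0.418, 0.571]
force: [-0.0, 0.1, -0.1]
gripper_width: 0.0469
```

>>> jog_arm(rows=[0.02,0.05,0,0,0,-0.003,0,0,0,0,0,0,0,0,0,0,0,0])

```text
t: 23.95
tool_pos: [0.5533, 0.1674, 0.1945]
orientation: [0.569, -0.42, 0.42, -0.569]
force: [-0.8, -0.7, 0.8]
gripper_width: 0.0471
```

```bash
python3 look.py n|head -1;  python3 - <<'E'
from h import *
p=read_camera('wrist');W=cloud(p);hsv=cv2.cvtColor(p['frame'],cv2.COLOR_BGR2HSV)
m=(W[...,2]>.107)&(W[...,2]<.118)&(hsv[...,1]>110)&(abs(W[...,0]-.555)<.07)&(abs(W[...,1]-.166)<.13)
P=W[m][:,:2];print(len(P))
th=np.radians(16.8);L=(P-[.5545,.1652])@np.array([[np.cos(th),-np.sin(th)],[np.sin(th),np.cos(th)]])*1000
for a in range(-90,91,30):
    q=L[abs(L[:,1]-a)<8]
    if len(q):print(a,np.percentile(q[:,0],[3,50,97]).round(1),len(q))
E
```

```text
[0.5533 0.1674 0.1945] [-0.8 -0.7  0.8] w 0.0471 down [-0.001 -0.    -1.   ] jaw 17.18
4694
-90 [-7.8 -1.4  5.8] 231
-60 [-8.5 -1.5  5.5] 266
-30 [-8.2 -0.7  6.9] 325
0 [-8.9 -1.6  6.5] 370
30 [-8.6 -1.6  6.1] 402
60 [-9.1 -1.7  5.8] 463
90 [-8.9 -1.7  6.1] 518
```

View pics/n_wrist.png

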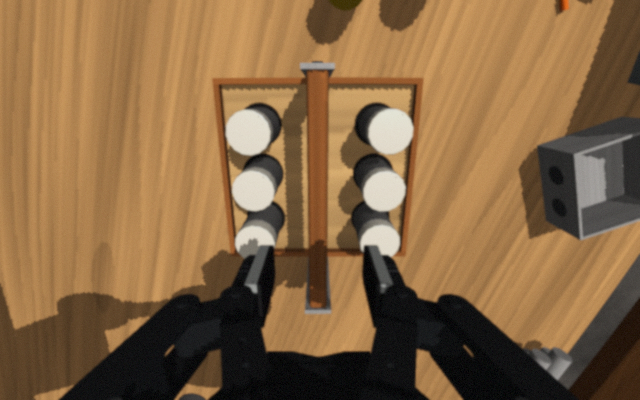

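The wrist view shows the bar centred between the fingers (col 318 between 262 and 375), with all six jars in order. Descending onto it.

>>> jog_arm(rows=[0.004,-0.007,-0.06,0,0,-0.003,0,0,-0.1,0,0,0,0,0,-0.12,0,0,0,0,0,-0.12,0,0,0,0,0,-0.09,0,0,0,0,0,-0.04,0,0,0,0,0,-0.025,0,0,0,0,0,0,0,0,0])

```text
t: 24.82
tool_pos: [0.5545, 0.165, 0.0834]
orientation: [0.568, -0.422, 0.422, -0.567]
force: [-0.2, -1.0, -0.4]
gripper_width: 0.0473
```

>>> jog_arm(rows=[0,0,0,0,0,0,0,0,0,0,0,0,0,0,0,0,0,0,0,0,0,0,0,0], grip=25)

```text
t: 25.15
tool_pos: [0.5551, 0.1656, 0.0844]
orientation: [-0.567, 0.421, -0.422, 0.568]
force: [-0.2, -0.0, -0.1]
gripper_width: 0.0246
```

>>> jog_arm(rows=[0,0,0,0,0,0,0,0,0,0,0,0,0,0,0,0,0,0,0,0,0,0,0,0,0,0,0,0,0,0,0,0,0,0,0,0], grip=5)

```text
t: 25.65
tool_pos: [0.5547, 0.1655, 0.0843]
orientation: [-0.568, 0.422, -0.422, 0.568]
force: [-3.6, -1.3, 8.2]
gripper_width: 0.0151
```

```bash
python3 look.py o; python3 fit.py
```

```text
[0.5547 0.1655 0.0843] [-3.6 -1.3  8.2] w 0.0151 down [ 0. -0. -1.] jaw 16.78
top [262. 192.] 183 [0.6306 0.1316 0.075 ] [0.038 0.036 0.007]
top [247. 244.] 191 [0.4993 0.1488 0.0746] [0.037 0.037 0.006]
scene [415. 223.] 75 [0.4772 0.2004 0.0733] [0.032 0.039 0.005]
scene [365. 238.] 141 [0.631  0.1331 0.0734] [0.04  0.04  0.005]
scene [382. 244.] 146 [0.6147 0.1849 0.0738] [0.038 0.038 0.006]
scene [401. 251.] 156 [0.6005 0.2371 0.0736] [0.042 0.039 0.006]
wrist [317.  31.] 921 [0.5242 0.2657 0.1134] [0.024 0.01  0.004]
wrist [439. 152.] 4414 [0.5994 0.2368 0.073 ] [0.039 0.039 0.006]
wrist [203. 153.] 4602 [0.4812 0.2002 0.0729] [0.039 0.04  0.005]
wrist [217. 242.] 3689 [0.4975 0.1495 0.0726] [0.039 0.039 0.005]
wrist [424. 243.] 3435 [0.6134 0.1845 0.0727] [0.039 0.039 0.005]
wrist [423. 292.] 297 [0.6317 0.151  0.0718] [0.017 0.005 0.006]
seat 5 cap [0.6314 0.1319] resid mm [ 1.1 -0.1]
seat 1 cap [0.4994 0.1486] resid mm [-1.1  0.1]
carrier [0.5578 0.1661 0.2848] 16.32
0 [0.4832 0.2006]
1 [0.4983 0.1487]
2 [0.5135 0.0969]
```

View pics/o.png

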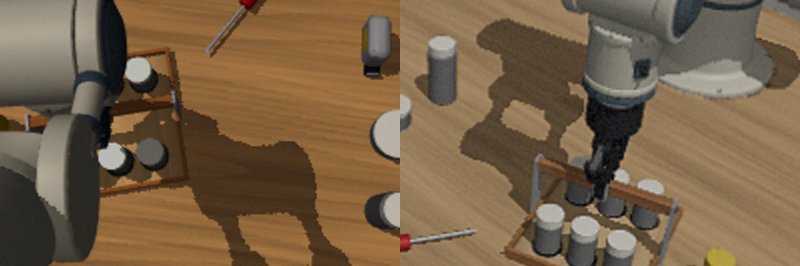

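Gripped at 15 mm opening with the jars standing. Lifting gently, with a check just off the bench.

>>> jog_arm(rows=[0,0,0.005,0,0,0,0,0,0.01,0,0,0,0,0,0.015,0,0,0,0,0,0.015,0,0,0,0,0,0.01,0,0,0,0,0,0.005,0,0,0,0,0,0,0,0,0,0,0,0,0,0,0])

```text
t: 26.52
tool_pos: [0.5547, 0.1655, 0.0957]
orientation: [-0.568, 0.422, -0.422, 0.568]
force: [-1.0, 0.4, -7.2]
gripper_width: 0.0149
```

```bash
python3 look.py q; python3 -c "
from h import *
print(monitor.read_state()['ft_torque'])"
```

```text
[0.5547 0.1655 0.0957] [-1.   0.4 -7.2] w 0.0149 down [ 0.  0. -1.] jaw 16.76
top [262. 190.] 190 [0.6309 0.1323 0.0856] [0.038 0.038 0.005]
top [246. 243.] 196 [0.4999 0.1485 0.0861] [0.037 0.037 0.006]
scene [416. 220.] 73 [0.4788 0.2008 0.0855] [0.035 0.039 0.005]
scene [365. 235.] 140 [0.631  0.1332 0.0855] [0.038 0.037 0.006]
scene [383. 241.] 153 [0.6135 0.1837 0.0845] [0.04  0.04  0.006]
scene [401. 248.] 158 [0.6005 0.2369 0.0854] [0.039 0.038 0.007]
wrist [318.  31.] 920 [0.5246 0.2657 0.1248] [0.023 0.01  0.004]
wrist [439. 152.] 4411 [0.5995 0.2366 0.0842] [0.04  0.039 0.005]
wrist [203. 153.] 4602 [0.481  0.2003 0.0841] [0.039 0.04  0.005]
wrist [217. 241.] 3688 [0.4973 0.1496 0.084 ] [0.039 0.04  0.005]
wrist [424. 243.] 3457 [0.6133 0.1841 0.0838] [0.039 0.039 0.005]
wrist [423. 292.] 285 [0.6331 0.1507 0.083 ] [0.014 0.005 0.006]
[ 0.02208759  0.00334411 -0.0055348 ]
```

View pics/q.png

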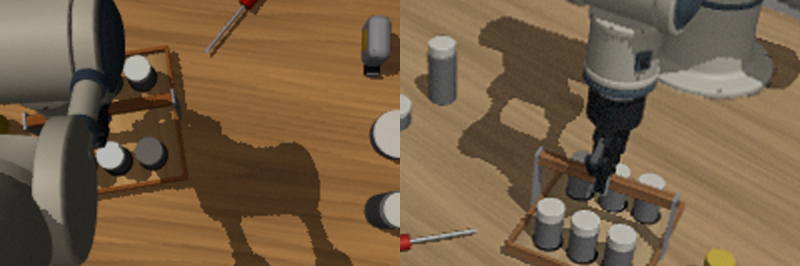

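The carrier hangs level about 11 mm up, with all caps raised equally. Continuing to 10 cm.

>>> jog_arm(rows=[0,0,0.01,0,0,0,0,0,0.02,0,0,0,0,0,0.03,0,0,0,0,0,0.035,0,0,0,0,0,0.035,0,0,0,0,0,0.035,0,0,0,0,0,0.035,0,0,0,0,0,0.035,0,0,0])

```text
t: 27.33
tool_pos: [0.5547, 0.1655, 0.1436]
orientation: [-0.567, 0.422, -0.422, 0.568]
force: [-0.4, -0.2, -6.9]
gripper_width: 0.0154
```

>>> jog_arm(rows=[0,0,0.035,0,0,0,0,0,0.035,0,0,0,0,0,0.035,0,0,0,0,0,0.035,0,0,0,0,0,0.03,0,0,0,0,0,0.02,0,0,0,0,0,0.015,0,0,0,0,0,0.005,0,0,0])

```text
t: 28.0
tool_pos: [0.5547, 0.1655, 0.1851]
orientation: [-0.567, 0.422, -0.422, 0.568]
force: [-0.4, 0.3, -6.6]
gripper_width: 0.0147
```

>>> jog_arm(rows=[0,0,0,0,0,0,0,0,0,0,0,0,0,0,0,0,0,0,0,0,0,0,0,0,0,0,0,0,0,0,0,0,0,0,0,0])

```text
t: 28.5
tool_pos: [0.5546, 0.1655, 0.1845]
orientation: [0.568, -0.422, 0.422, -0.567]
force: [0.5, 0.4, -6.4]
gripper_width: 0.0151
```

```bash
sed -i 's/Z>0.05)/Z>0.05)/' look.py; python3 look.py r; python3 -c "
from h import *
p=read_camera('scene')
for th in ['canister','tub','tape','driver','coupling']:
    for r in search_frame(p,th)[:1]: print(th,np.round(r['xy']),np.round(world(p,*r['xy']),3))
s=monitor.read_state();print(s['t'],abs(s['qd']).max())"
```

```text
[0.5546 0.1655 0.1845] [ 0.5  0.4 -6.4] w 0.0151 down [-0. -0. -1.] jaw 16.77
top [256. 180.] 227 [0.6302 0.1321 0.1745] [0.037 0.038 0.006]
top [238. 238.] 250 [0.4988 0.1488 0.1745] [0.037 0.038 0.005]
scene [368. 210.] 153 [0.63   0.1324 0.174 ] [0.04  0.039 0.007]
scene [386. 217.] 164 [0.6147 0.1838 0.1735] [0.038 0.038 0.006]
scene [406. 224.] 171 [0.6003 0.2365 0.1733] [0.038 0.04  0.005]
wrist [317.  31.] 922 [0.5246 0.2658 0.2138] [0.023 0.011 0.004]
wrist [203. 153.] 4632 [0.4812 0.2004 0.1736] [0.039 0.04  0.006]
wrist [440. 152.] 4449 [0.5997 0.2367 0.1733] [0.04  0.039 0.005]
wrist [217. 242.] 3738 [0.4973 0.1495 0.173 ] [0.039 0.039 0.005]
wrist [424. 243.] 3478 [0.6136 0.1841 0.173 ] [0.039 0.039 0.005]
wrist [423. 292.] 294 [0.6329 0.1506 0.1714] [0.015 0.005 0.005]
canister [312. 162.] [ 0.489 -0.236  0.086]
tub [285. 186.] [ 0.603 -0.25   0.035]
tape [259. 207.] [ 0.75  -0.204  0.049]
coupling [241. 176.] [ 0.678 -0.404  0.033]
28.95 0.0011489352349010856
```

View pics/r.png

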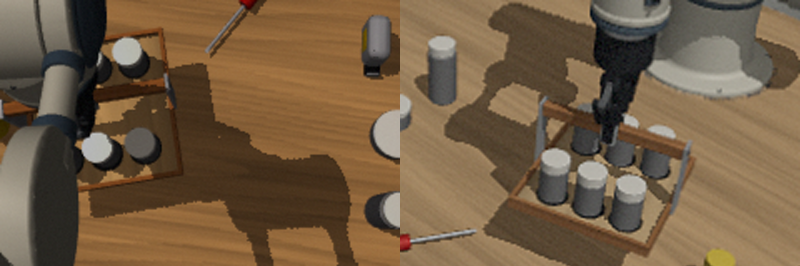

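View pics/r_wrist.png

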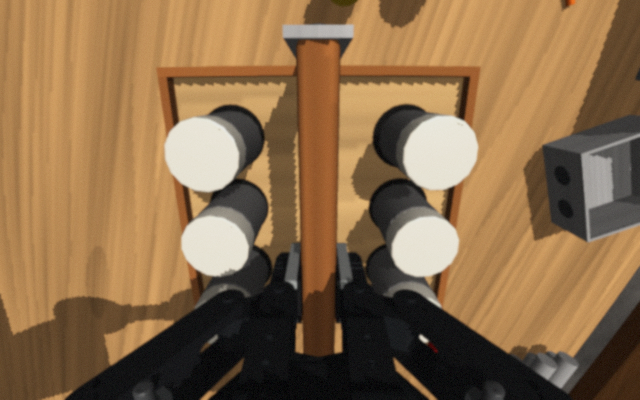

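The carrier is about 10 cm up, level and still, with all six jars standing on their pads. Signing off.

```bash
python3 -c "
from h import *
print(order.sign_off())"
```

```text
the job is handed in; nothing more can be done
None
```

Both loose jars are standing on the two empty pads, and the carrier is held by its handle about 10 cm off the bench. I handed the job in at about 29 s.

**What went wrong and was mended:**
- **Carrier pushed:** on my first try at the middle pad (seat1), the gripper's knuckles touched the handle bar. They slid the carrier about 10 mm along the bench at roughly 4 N, and it stayed level. I backed out, set the jar on the bench, regrasped it higher with the jaws turned, and re-measured the carrier.
- **Centring shift:** closing on the handle moved the carrier about 2 mm more.

**Last checks:**
- **Jar positions:** just before the lift, all six jars were within about 1.4 mm of their fitted pad centres.
- **Height and level:** the caps rose about 100 mm. Heights in each camera agreed within about 1 mm for the five jars that could be measured after the lift. The near-row right jar (seat2) was mostly hidden by the gripper, but the top picture shows it standing.
- **Stillness:** the arm was still, and the load measured 6.4 to 7 N.
- **Other things:** the canister, tub, tape and coupling read within about 2 cm of their first positions. I put that down to the detector, as the arm did not touch them. The last detector pass missed the screwdriver, but the pictures show it where it was.

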